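Seat the line projector head on its kinematic base

ROBOT

A 6-joint arm with a two-finger parallel gripper is mounted at the origin on a cart in front of the work surface, level with it; the furniture and walls round the work are solid. World frame = base frame: x ahead of the robot, y to its left, z up, the work surface at z = 0. Lengths are in mm, angles in rad, forces in N, time in s.
With the tool pointing down it reaches from about 400 to 925 mm from the base axis. Payload 12.5 kg.
Tool frame: the origin (TCP) lies at the very end of the fingers, on their centre line; the grasp point (between the pads) lies 19 mm behind it; z points along the fingers, y is the line along which they close (so a half turn about z gives the same grasp; the last joint's range is limited). The gripper opens to 95 mm and grips with 3 to 60 N. Pads are 20 mm wide; open, the fingers measure 119 mm over their backs; the gripper's body (75 mm by 180 mm) begins 59 mm behind the grasp point.
Start: joints at [1.11, 0.491, 1.559, -0, 1.092, -0.106], TCP at [217.111, 586.097, 214.661] pointing down, gripper open.
Joint ranges: [-3.1, 3.1], [-0.84, 2.19], [0.05, 2.79], [-1.13, 4.28], [0.06, 2.93], [-2.69, 2.69]. Speed limits (rad/s): [2.22, 2.22, 2.79, 3.14, 3.14, 3.14].

INTERFACE

Orientations are given as [roll, pitch, yaw] about the fixed x, y, z axes, in that order (R = Rz(yaw) Ry(pitch) Rx(roll)).
In Python, from cell import state, imaging, env, spot_in, mark_of gives the robot as it stands. The module is installed in compiled form; this text tells all that it offers.
- The arm moves only by the tool step_arm, never from a script. Its argument "increments" is a list of rows, each an object with "slide": the shift along the tool's x, y, z in m, a list of three; "roll": the turn about the tool's z in rad. A call has 1 to 5 rows; each row is the pose to reach, as a shift and turn from the pose commanded when the call began, along the tool's axes at that moment; what a row does not reach only later rows make up. A row lasts 1/8 s, in which the tool goes at most 62.5 mm and 10.7 degrees, less where a joint would pass 70% of its speed; a pose out of reach is approached as far as the arm can. A call with a gripper value outside its range is refused whole. "fingers" is the opening, from 0 (shut) to 1 (fully open), set as the call begins (left out, the last holds). The fingers move at their own pace and stop on an object; the grip force is fixed at half the most. Time passes only in rows, so rows that repeat a pose let the fingers close. It gives the time, the measured TCP pose, the force, the opening and the grip force at its end, in the units of the state.
- state(): the state, without advancing time (a new reading comes with each control period).
- imaging.read_camera(name): name is "scene" or "side" or "wrist"; returns a dict with "color" (384x512x3 uint8, red, green, blue), "z_map" (384x512 float32, mm along the optical axis (not along the pixel's ray), 0 where there is no reading), "intrinsics" (3x3 intrinsics, pixels), "camera_from_world" (4x4, takes a point from world to camera coordinates). Camera axes: x right, y up, looking along -z (the intrinsics and any distortion apply to the point x, -y, -z); pixel columns grow to the right and rows downward; lengths in mm; the calibration is good to about 2 mm. A picture is of the moment at which its call begins.
- env.job_done(): hands the job in; it is judged then, once.
Trained networks look in the newest picture that a camera, given by its name, has taken for a name from the list of things; names that differ only in an ending like _2 or _b are one class to them, and where a whole thing is asked for, a point or a joint stands for the part that bears it (a point fixed in the world has none). Each returns a list of dicts, best first, with "confidence" (0 to 1); they miss things now and then, are a little off and sometimes report something else, mostly with a low value. They report only what shows in the picture. A call takes as long as a camera call. They do not tell look-alikes from the thing itself.
- spot_in(camera, target): "bbox" ([left, top, right, bottom] in pixels, round what is visible of it).
- mark_of(camera, target): "uv" ([column, row] in pixels: a listed point, or the origin of a listed thing).
The state is a dict: "t": time; "joints": joint angles; "qvel": joint speeds; "tau": joint torques, N m; "eef_pos": TCP position; "tcp_rot": TCP orientation; "ft_force": force on the tool from outside, world axes, zero at the start; "moment": the same for the moment, N m; "opening": opening from 0.0 (shut) to 1.0 (fully open); "grip_force": force on a finger pad.
Only numpy, scipy, OpenCV 4.12 (cv2) and the standard library are available. Lean on these libraries where they do the work, as an engineer would, in place of code of your own. Each camera call takes 0.05 s, during which the arm holds its last target. There are 200 camera calls.

TASK

Take the line projector head out of its travel dock, turning it under the yellow guard until its plate goes up through the oblong opening, and set it on the seat block of the aluminium bed: the ball foot at the red-dot end in the cone, the other foot of that side in the V groove, the third on the flat ledge. The seat block has been shifted lengthwise on its bed and its position is not reported, so find the cone by feel or by sight; seat all three balls fully home, do not drop the head in from above, let go, and leave the two pots and the jar where they stand.

Things in the scene. Friction and masses are not known exactly. Their poses are not given: they have to be found in the camera images.
- head_grip (a point): Grip point of the line projector head (loose, 0.28-0.56 kg): a black upright housing, 24 mm (x) by 40 mm (y), 92 mm tall over the ball bottoms, standing mid-way on an aluminium plate. Point on the housing's axis, 76 mm above the ball bottoms. Grip the housing across x. Axes: x along the plate's long side to the red-dot end, y to the side with two feet (away from the lens), z up.
- line_head: The same head; origin on its axis in the plane of the ball bottoms, axes as head_grip. Plate 112 (x) by 60 (y) mm, from 12 to 20 mm above the ball bottoms; collar 34 by 46 mm on it up to 25.5 mm; three 12 mm steel balls below. It starts standing in the dock, under the guard, turned 0.75 to 1.25 rad counter-clockwise (seen from above) from the dock's x.
- foot_cone (a point): Centre of the ball foot for the cone, at x 42, y 18, z 6 mm from the head's origin, under the plate end that has a red dot on top. Axes as the head's.
- foot_groove (a point): Centre of the ball foot for the V groove, at x -42, y 18, z 6 mm from the head's origin. Axes as the head's.
- foot_flat (a point): Centre of the ball foot for the flat ledge, at x 0, y -20, z 6 mm from the head's origin. Axes as the head's.
- dock: Travel dock, fixed: blue base 170 by 170 by 8 mm on which the balls stand, four corner posts (radius 5 mm, at x and y of 77 mm either side) and a yellow guard sheet above. Origin: centre of the underside.
- guard_opening (a point): Centre of the oblong opening in the dock's yellow guard sheet, at the sheet's top, 55 mm above the dock's underside (sheet 5 mm thick, 22 mm clear above the plate of the parked head). The opening is 124 mm along the dock's x and 72 mm along its y. The housing stands up through it; the plate passes only with its long side along the dock's x. Axes as the dock's.
- bed: Aluminium bed, fixed, 200 (x) by 100 (y) by 12 mm; origin: centre of the underside, z up. On it is clamped a grey seat block 136 mm long, its centre anywhere from -30 to +30 mm along the bed's x from the bed's centre (not reported); its y and direction are exactly the bed's. Seated, the head's x points along the bed's x, ball bottoms 26 mm and ball centres 32 mm above the bed's underside.
- ridge_mid (a point): Point of the bed's frame at x 0, y 18, z 31.1 mm: on the top of the seat block's ridge (y 4 to 32 mm), on the line of cone and groove. The cone (brass, mouth 12.8 mm wide, walls 60 degrees from level) is 42 mm towards +x from the block's centre, wherever that is; balls and seats are polished, and a foot let go within 2 mm of its centre slides home. One that misses it stands 5 mm too high.
- groove_mid (a point): Point of the bed's frame at x -42, y 18, z 31.1 mm: where the groove foot comes to lie if the block is central. The V groove (12.8 mm wide at the top, walls 60 degrees from level) runs along x from -68 to -24 mm from the block's centre and is open at its outer end. Axes as the bed's.
- ledge_mid (a point): Point of the bed's frame at x 0, y -20, z 26 mm: on the seat block's flat ledge (y -32 to 4 mm, all along the block), where the flat foot stands. Axes as the bed's.
- cup_nails: Clear plastic pot with nails, 107 mm wide, 98 mm tall, loose, a bystander; origin: centre of its underside.
- cup_glass: Clear plastic pot with glass crumbs, 101 mm wide, 90 mm tall, loose, a bystander; origin: centre of its underside.
- flux_jar: Dark jar with black cap, 54 mm wide, 74 mm tall, loose, a bystander; origin: centre of its underside.
Things that resemble listed ones, but are neither listed nor needed, are in the scene too. There is more than one size of the line_head; the one meant has the size given above.

How it is judged (in metres and radians):
On the way:
1. the head has come up through the guard: its ball bottoms are more than 60 mm above the dock's base (z of head_grip in the frame of dock above 0.144 m), for 0.1 s.
At the end, for the whole second after the job is handed in: All three ball centres are 30 to 33.5 mm above the bed's underside (seated: 32 mm), the cone and groove feet within 3 mm of the line of cone and groove (y 18 mm of the bed), the cone foot at x 6 to 78 mm of the bed (red-dot end towards +x), and the head is at rest (z of foot_cone in the frame of bed between 0.03 and 0.0335 m and z of foot_groove in the frame of bed between 0.03 and 0.0335 m and z of foot_flat in the frame of bed between 0.03 and 0.0335 m and y of foot_cone in the frame of bed between 0.015 and 0.021 m and y of foot_groove in the frame of bed between 0.015 and 0.021 m and x of foot_cone in the frame of bed between 0.006 and 0.078 m and linear speed of line_head below 0.01 m/s); the robot touches nothing.
It fails at once if the head is let go over the bed while its balls are more than 20 mm above their seated height (contact force between the fingers and line_head below 0.1 N and horizontal distance between head_grip and bed below 0.09 m and z of head_grip in the frame of bed above 0.122 m).
It fails at once if a pot or the jar is pushed more than 30 mm or tipped (distance of any of cup_nails, cup_glass, flux_jar from where it was at the start of the episode above 0.03 m or angle between any of cup_nails, cup_glass, flux_jar's own z axis and vertical above 0.4 rad).
It also fails if it takes over 64 s, if anything falls off the work surface, if the arm or the gripper's body presses on something with over 40 N, if the wrist force passes 120 N, or if a joint passes its speed limit or range.

## Working session

There is one attempt and no reset: what is moved stays moved. The work goes in short steps, Python scripts to look and compute and a tool call to move; the robot and the scene stay as the last step left them, time stands still between calls to the robot, and variables do not carry over. Pictures are saved under pics/ and viewed, at most 10 in all, crops included, and the job is handed in when it is done.

Besides the shell and the picture viewer there is one more tool, called in YAML: its name, and indented under it one key for each argument. step_arm: Moves the arm, as the interface text tells. Its arguments: {"type":"object","properties":{"increments":{"type":"array"},"fingers":{"type":"number"}},"required":["increments"]}

```bash
mkdir -p pics
cat > h.py <<'E'
import numpy as np, cv2
from cell import state, imaging, env, spot_in, mark_of
def cam(n,save=None):
    d=imaging.read_camera(n)
    if save: cv2.imwrite('pics/'+save,d['color'][:,:,::-1])
    return d
def world(d,u,v,z=None,depth=None):
    """pixel -> world, at world height z (ray) or at given/measured depth"""
    K=np.array(d['intrinsics']);T=np.linalg.inv(d['camera_from_world'])
    r=np.array([(u-K[0,2])/K[0,0],-(v-K[1,2])/K[1,1],-1.])
    o=T[:3,3];w=T[:3,:3]@r
    if z is not None: return o+w*(z-o[2])/w[2]
    if depth is None: depth=d['z_map'][int(round(v)),int(round(u))]
    return o+w*depth
def pix(d,p):
    K=np.array(d['intrinsics']);c=np.array(d['camera_from_world'])@np.r_[p,1]
    return np.array([K[0,0]*c[0]/-c[2]+K[0,2],K[1,1]*-c[1]/-c[2]+K[1,2]])
E
python3 - <<'E'
from h import *
s=state();print(s)
ims=[]
for n in ['scene','side','wrist']:
    d=cam(n,n+'0.png');ims.append(d['color'][:,:,::-1])
    T=np.linalg.inv(d['camera_from_world']);print(n,T[:3,3].round(),(-T[:3,2]).round(2),d['intrinsics'][0][0])
    for t in ['line_head','head_grip','guard_opening','dock','bed','ridge_mid','foot_cone','cup_nails','cup_glass','flux_jar']:
        for r in mark_of(n,t)[:3]:
            u,v=r['uv'];
            try:w=world(d,u,v).round()
            except Exception: w=None
            print(n,t,np.round([u,v]),round(r['confidence'],2),w)
E
```

```text
{'t': 0.0, 'joints': array([ 1.11036197e+00,  4.91545167e-01,  1.55948719e+00, -4.44100428e-05,
        1.09173036e+00, -1.05582716e-01]), 'qvel': array([-2.46038211e-04, -1.80057547e-03,  1.11548395e-03,  1.41772950e-03,
       -7.15379135e-06,  1.47953098e-03]), 'tau': array([-1.78026898e-03, -6.12633491e+01, -2.58178550e+01,  6.91634906e-02,
        4.82917868e-02, -1.07753444e-04]), 'eef_pos': array([217.0139854 , 585.82378778, 214.05770651]), 'tcp_rot': array([-3.14042495e+00, -8.41423065e-05,  2.78676146e+00]), 'ft_force': array([-0.51630009, -0.24868322,  0.2833753 ]), 'moment': array([-0.03485195, -0.04139694,  0.03012187]), 'grip_force': 0.0, 'opening': 0.9992954487245541}
scene [ -92. -197.  469.] [ 0.8   0.43 -0.42] 446.1806477968683
scene line_head [159. 230.] 0.8 [477. 323.  33.]
scene line_head [267. 243.] 0.78 [552. 126.  17.]
scene head_grip [156. 200.] 0.75 [480. 324.  97.]
scene head_grip [266. 216.] 0.66 [560. 134.  70.]
scene dock [162. 239.] 0.74 [427. 272.  56.]
scene bed [328. 270.] 0.66 [510.  -9.  26.]
scene ridge_mid [317. 254.] 0.78 [538.  23.  33.]
scene f
[... 582 characters left out ...]
2. 405.  56.]
side guard_opening [295. 254.] 0.73 [496. 353.  66.]
side guard_opening [285. 248.] 0.64 [517. 300.  27.]
side dock [292. 264.] 0.71 [551. 918. 671.]
side bed [277. 188.] 0.77 [538.  33.  14.]
side bed [293. 242.] 0.19 [502. 351. 102.]
side ridge_mid [273. 180.] 0.84 [550.  17.  32.]
side foot_cone [311. 271.] 0.87 [462. 392.  53.]
side foot_cone [252. 215.] 0.73 [609. 148.   2.]
side cup_nails [296. 249.] 0.71 [495. 355.  83.]
side cup_nails [202. 224.] 0.67 [733. 235.  41.]
side cup_nails [272. 180.] 0.56 [552.  20.  32.]
side cup_glass [203. 188.] 0.7 [742. 144.  89.]
side flux_jar [203. 272.] 0.98 [704. 388.  32.]
wrist [153. 610. 385.] [ 0.23 -0.08 -0.97] 344.3558928064313
```

View pics/scene0.png

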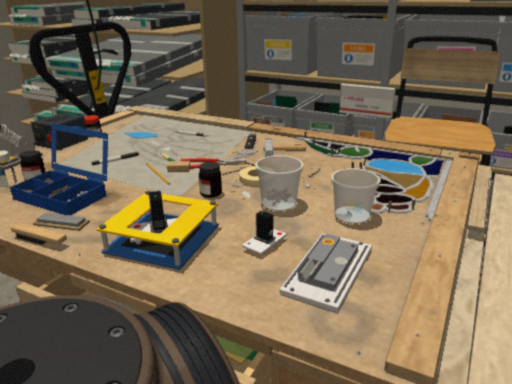

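View pics/side0.png

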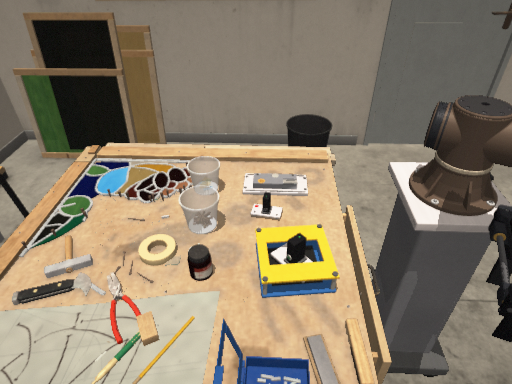

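The scene picture shows two candidates. The head in the dock is at scene (156,205) / side (296,245). A smaller look-alike stands free on the table at scene (265,228) / side (266,205). By the description I choose the one under the yellow guard. The bed is at scene (328,270). I'll move the wrist camera over the dock to check this.

step_arm:
  increments:
    - {"slide":[-0.057,-0.022,-0.01],"roll":0}
    - {"slide":[-0.113,-0.043,-0.02],"roll":0}
    - {"slide":[-0.17,-0.065,-0.03],"roll":0}
    - {"slide":[-0.226,-0.087,-0.04],"roll":0}
    - {"slide":[-0.283,-0.108,-0.06],"roll":0}

```text
t: 2.28
eef_pos: [445.0, 385.8, 274.3]
tcp_rot: [-3.141, -0.001, 2.787]
ft_force: [0.6, 0.6, 0.2]
opening: 0.999
grip_force: 0.0
```

step_arm:
  increments:
    - {"slide":[-0.05,-0.02,-0.02],"roll":0}
    - {"slide":[-0.05,-0.02,-0.02],"roll":0}
    - {"slide":[-0.05,-0.02,-0.02],"roll":0}

```text
t: 2.65
eef_pos: [483.5, 351.3, 293.9]
tcp_rot: [-3.141, -0.001, 2.786]
ft_force: [-0.3, 0.8, 0.7]
opening: 0.998
grip_force: 0.0
```

```bash
cat >> h.py <<'E'
def cloud(d):
    K=np.array(d['intrinsics']);T=np.linalg.inv(d['camera_from_world']);z=d['z_map']
    v,u=np.mgrid[:z.shape[0],:z.shape[1]]
    P=np.stack([(u-K[0,2])/K[0,0]*z,-(v-K[1,2])/K[1,1]*z,-z],-1)
    return P@T[:3,:3].T+T[:3,3]
def hsv(d): return cv2.cvtColor(d['color'],cv2.COLOR_RGB2HSV)
E
python3 - <<'E'
from h import *
s=state();print(s['eef_pos'],s['tcp_rot'])
for n in ['wrist','scene']:
    d=cam(n,n+'1.png');P=cloud(d);H=hsv(d)
    m=(H[...,0]>20)&(H[...,0]<33)&(H[...,1]>180)&(H[...,2]>120)&(abs(P[...,2]-55)<8)
    q=P[m];print(n,m.sum(),q.mean(0) if len(q) else 0)
    if len(q)>50:
        print(cv2.minAreaRect(q[:,:2].astype(np.float32)),np.median(q[:,2]))
    for t in ['line_head','head_grip','guard_opening']:
        for r in mark_of(n,t)[:2]: u,v=r['uv'];print(t,np.round([u,v]),round(r['confidence'],2),world(d,u,v).round())
E
```

```text
[483.50740021 351.27525238 293.86459815] [-3.14137364e+00 -5.56685766e-04  2.78625637e+00]
wrist 0 0
line_head [242. 166.] 0.87 [483. 344.  68.]
head_grip [241. 181.] 0.63 [492. 339. 100.]
scene 2421 [483.42785922 324.20584043  55.87301693]
((495.8841857910156, 332.43634033203125), (171.29095458984375, 169.643310546875), 8.185851097106934) 56.03800559573148
line_head [266. 242.] 0.86 [551. 130.  19.]
line_head [162. 234.] 0.62 [439. 282.  56.]
head_grip [265. 217.] 0.63 [557. 134.  69.]
head_grip [156. 202.] 0.59 [478. 322.  95.]
guard_opening [163. 215.] 0.77 [486. 316.  64.]
```

View pics/wrist1.png

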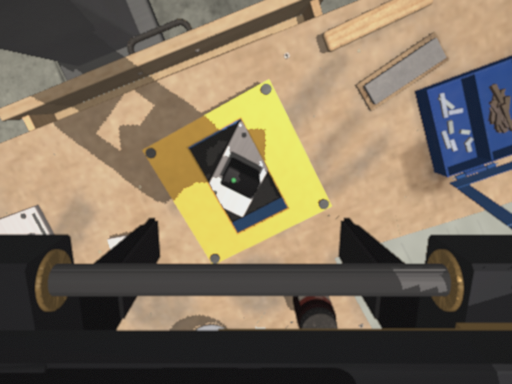

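The wrist view shows the guard, with bolts at (266,90), (151,153), (323,204) and (215,258). The head's housing is at about (240,178), inside the oblong opening. I'll take a close crop and measure.

Run:
```python
from h import *
d=cam('wrist');P=cloud(d);H=hsv(d)
c=d['color'][80:270,140:340,::-1];cv2.imwrite('pics/crop1.png',cv2.resize(c,None,fx=3,fy=3,interpolation=cv2.INTER_CUBIC))
m=(H[...,0]>18)&(H[...,0]<35)&(H[...,1]>170)
m[:80]=0;m[270:]=0
k=cv2.connectedComponentsWithStats(m.astype(np.uint8));i=1+np.argmax(k[2][1:,4]);m=k[1]==i
q=P[m];q=q[q[:,2]>0];print(m.sum(),np.median(q[:,2]),np.percentile(q[:,2],[5,95]))
vu=np.argwhere(m);w=np.array([world(d,b,a,55) for a,b in vu])
print('outer',cv2.minAreaRect(w[:,:2].astype(np.float32)))
cs,h=cv2.findContours(m.astype(np.uint8),cv2.RETR_CCOMP,cv2.CHAIN_APPROX_NONE)
for c,hh in zip(cs,h[0]):
    if len(c)>60:
        w=np.array([world(d,x[0][0],x[0][1],55)[:2] for x in c],np.float32);print('hole' if hh[3]>=0 else 'out',cv2.minAreaRect(w))
# bolts
print([world(d,*b,55).round(1)[:2] for b in [(266,90),(323,204),(215,258),(151,153)]])
# housing top
t=(P[...,2]>93)&(P[...,2]<112)&(d['z_map']>0)
t[:80]=0;t[270:]=0;t[:,:140]=0;t[:,340:]=0
q=P[t];print('top',t.sum(),np.median(q,0),cv2.minAreaRect(q[:,:2].astype(np.float32)))
t=(P[...,2]>22)&(P[...,2]<33)&(d['z_map']>0)
t[:80]=0;t[270:]=0;t[:,:140]=0;t[:,340:]=0
q=P[t];print('plate',t.sum(),np.median(q,0),cv2.minAreaRect(q[:,:2].astype(np.float32)))
r=((H[...,0]<8)|(H[...,0]>172))&(H[...,1]>150)&(H[...,2]>80);r[:80]=0;r[270:]=0
print('red',r.sum(),np.argwhere(r).mean(0) if r.any() else 0)
```

```text
Traceback (most recent call last):
ValueError: attempt to get argmax of an empty sequence
```

View pics/crop1.png

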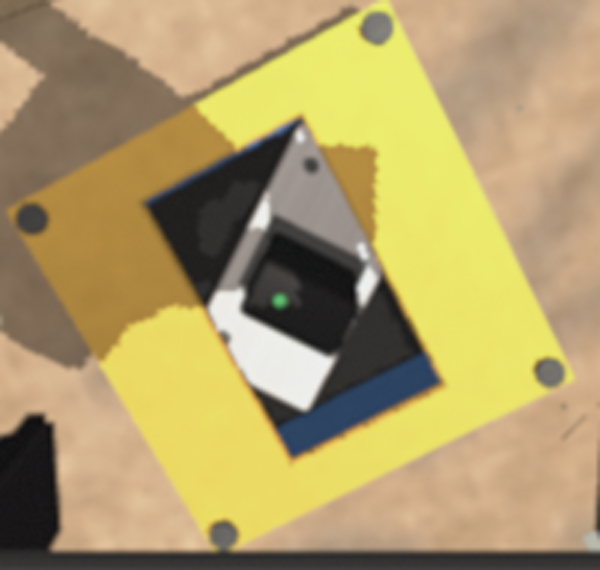

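The crop shows the housing top with a green dot at crop (280,300). The plate is turned under the opening, with screws at crop (310,165) and (222,335), and no red dot shows yet. The size and the guard match the described head, so I'm keeping that choice.

```bash
cat > m.py <<'E'
from h import *
d=cam('wrist');P=cloud(d);H=hsv(d)
B=np.zeros(P.shape[:2],bool);B[80:262,140:340]=1
m=(H[...,0]>17)&(H[...,0]<35)&(H[...,1]>125)&B
print('yz',m.sum(),np.median(P[m][:,2]))
cs,h=cv2.findContours(m.astype(np.uint8),cv2.RETR_CCOMP,cv2.CHAIN_APPROX_NONE)
for c,hh in zip(cs,h[0]):
    if len(c)>60:
        w=np.array([world(d,x[0][0],x[0][1],55)[:2] for x in c],np.float32);print('hole' if hh[3]>=0 else 'out',cv2.minAreaRect(w))
b=np.array([world(d,*b,55)[:2] for b in [(266,90),(323,204),(215,258),(151,153)]]);print('bolts',b.round(1).tolist(),b.mean(0))
for nm,lo,hi in [('top',90,112),('plate',20,33)]:
    t=(P[...,2]>lo)&(P[...,2]<hi)&B
    q=P[t];print(nm,t.sum(),np.median(q,0),cv2.minAreaRect(q[:,:2].astype(np.float32)))
top=world(d,140+280/3,80+300/3,100);print('green',top)
# plate edges, crop px, z=28
for a,b in [((303,130),(378,262)),((262,195),(205,300)),((310,410),(362,300)),((222,335),(310,410))]:
    p,q=[world(d,140+x/3,80+y/3,28)[:2] for x,y in (a,b)];e=q-p;print(p.round(),q.round(),np.degrees(np.arctan2(e[1],e[0])))
for x,y in ((268,240),(358,270),(335,355),(245,310)): print('topcorner',world(d,140+x/3,80+y/3,100).round(1))
E
python3 m.py
```

```text
yz 12970 54.975762700068714
out ((497.09503173828125, 332.74139404296875), (170.44305419921875, 169.39163208007812), 8.065192222595215)
hole ((496.21429443359375, 333.42962646484375), (125.65156555175781, 75.08100891113281), 7.704273223876953)
bolts [[412.1, 399.1], [564.3, 420.1], [585.6, 267.8], [432.7, 246.3]] [498.64877042 333.31972031]
top 819 [492.38522977 337.48160249  99.50507269] ((493.25555419921875, 336.9378967285156), (39.81763458251953, 24.39352798461914), 42.00386047363281)
plate 1822 [487.68732852 330.76386315  27.81771286] ((493.580322265625, 336.7798156738281), (59.576499938964844, 111.6069107055664), 42.46328353881836)
green [488.84236147 332.0611764  100.        ]
[438. 358.] [502. 369.] 9.576134368896838
[458. 332.] [491. 293.] -49.436498585252
[554. 318.] [515. 357.] 135.39380246876374
[508. 294.] [554. 318.] 27.80440603734878
topcorner [466.9 335.8 100. ]
topcorner [488.2 362.2 100. ]
topcorner [515.1 343.6 100. ]
topcorner [487.9 318.9 100. ]
```

Size and dock are confirmed: the plate measures 112×60, the opening 125×75, the sheet is at z 55 and the housing top at 99.5. Next I'll settle which end has the red dot and measure the bed's direction.

Run:
```python
from h import *
d=cam('wrist')
for t in ['foot_cone','foot_groove','foot_flat']:
  for n in ['wrist','scene','side']:
    dd=cam(n)
    for r in mark_of(n,t)[:3]: print(t,n,np.round(r['uv']),round(r['confidence'],2),world(dd,*r['uv'],14).round())
im=d['color'].astype(int)
for (x,y) in [(310,165),(222,335)]:
    u,v=140+x/3,80+y/3;print(world(d,u,v,28).round(1)); print(im[int(v)-1:int(v)+3,int(u)-1:int(u)+3].tolist())
c=np.array([493.4,336.9]);
for x0 in (132.2,-47.8):
    a=np.radians(x0);R=np.array([[np.cos(a),-np.sin(a)],[np.sin(a),np.cos(a)]]);print(x0,[(c+R@np.array(f)).round().tolist() for f in [(42,18),(-42,18),(0,-20)]])
s=cam('scene');sd=cam('side')
a=cv2.resize(s['color'][180:270,95:225,::-1],(560,388),interpolation=cv2.INTER_CUBIC)
cv2.imwrite('pics/crop2.png',a)
# bed
for nm,dd in (('scene',s),('side',sd)):
    P=cloud(dd);H=hsv(dd);m=(P[...,2]>8)&(P[...,2]<40)&(abs(P[...,1]-15)<90)&(abs(P[...,0]-535)<140)&(dd['z_map']>0)
    for lo,hi in((8,16),(22,28),(28.5,34)):
        q=P[m&(P[...,2]>lo)&(P[...,2]<hi)];print(nm,lo,len(q),cv2.minAreaRect(q[:,:2].astype(np.float32)),np.median(q[:,2]))
```

```text
foot_cone wrist [243. 136.] 0.93 [454. 354.  14.]
foot_cone scene [140. 241.] 0.7 [455. 352.  14.]
foot_cone scene [266. 233.] 0.59 [591. 148.  14.]
foot_cone side [311. 272.] 0.83 [456. 363.  14.]
foot_cone side [290. 180.] 0.67 [496. -12.  14.]
foot_cone side [252. 215.] 0.56 [605. 165.  14.]
foot_groove wrist [216. 191.] 0.94 [512. 295.  14.]
foot_groove scene [252. 248.] 0.82 [531. 147.  14.]
foot_groove scene [211. 196.] 0.55 [683. 338.  14.]
foot_groove side [276. 218.] 0.96 [538. 172.  14.]
foot_groove side [283. 247.] 0.61 [521. 284.  14.]
foot_flat wrist [258. 174.] 0.72 [509. 355.  14.]
foot_flat scene [270. 244.] 0.74 [557. 124.  14.]
foot_flat scene [155. 230.] 0.63 [501. 354.  14.]
foot_flat side [264. 211.] 0.95 [574. 145.  14.]
foot_flat side [290. 267.] 0.65 [505. 348.  14.]
foot_flat side [204. 186.] 0.4 [766.  32.  14.]
[453.  355.8  28. ]
[[[80, 78, 75], [68, 66, 65], [68, 67, 65], [84, 81, 78]], [[81, 78, 76], [66, 65, 63], [66, 65, 63], [84, 82, 78]], [[98, 94, 90], [78, 76, 74], [84, 81, 79], [106, 101, 98]], [[128, 121, 117], [115, 109, 106], [122, 116, 112], [
[... 504 characters left out ...]
62), 89.97644805908203) 12.992837396702384
scene 22 1040 ((544.32568359375, 1.775796890258789), (64.05305480957031, 138.79910278320312), 89.44470977783203) 26.776790428963324
scene 28.5 698 ((545.1245727539062, 4.301694869995117), (61.74612045288086, 138.2996368408203), 89.74459838867188) 31.982527421429154
side 8 509 ((543.4927978515625, 3.926746368408203), (103.53675079345703, 199.70494079589844), 89.04729461669922) 12.818353983088514
side 22 238 ((545.211669921875, 3.906352996826172), (131.9528350830078, 68.9997329711914), 0.189726322889328) 26.416624309063877
side 28.5 249 ((546.23876953125, 4.962371826171875), (132.0218048095703, 63.310001373291016), 1.298697829246521) 31.39679520116249
```

View pics/crop2.png

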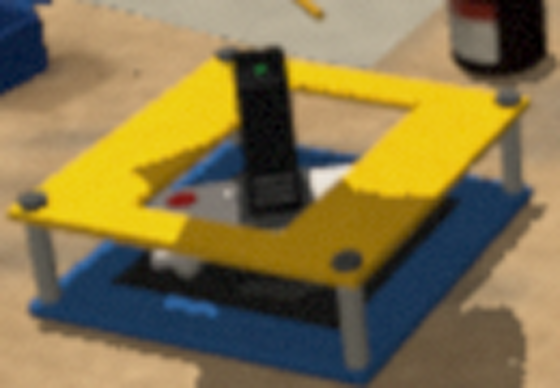

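The red dot shows at crop (180,200), the end toward the robot. The plate screws also match head x at 132.2°. The dock's x is 7.9° and the bed's about 0°. I'll approach with tool y along head x, at yaw 222°.

step_arm:
  increments:
    - {"slide":[-0.003,-0.002,0.03],"roll":-0.18}
    - {"slide":[-0.006,-0.004,0.06],"roll":-0.36}
    - {"slide":[-0.009,-0.006,0.09],"roll":-0.54}
    - {"slide":[-0.012,-0.008,0.12],"roll":-0.72}
    - {"slide":[-0.0143,-0.01,0.14],"roll":-0.9}

```text
t: 4.82
eef_pos: [493.6, 336.7, 152.9]
tcp_rot: [3.142, -0.001, -2.591]
ft_force: [-1.3, 0.6, 0.4]
opening: 1.0
grip_force: 0.0
```

step_arm:
  increments:
    - {"slide":[0,0,0],"roll":-0.17}
    - {"slide":[0,0,0],"roll":-0.193}
    - {"slide":[0,0,0],"roll":-0.193}

```text
t: 5.2
eef_pos: [493.9, 337.0, 154.5]
tcp_rot: [-3.142, 0.001, -2.406]
ft_force: [0.1, 0.4, -0.4]
opening: 1.001
grip_force: 0.0
```

Run:
```python
from h import *
s=state();print(s['eef_pos'],np.degrees(s['tcp_rot']),s['joints'])
d=cam('wrist','w2.png');P=cloud(d)
t=(P[...,2]>92)&(P[...,2]<108)&(abs(P[...,0]-493)<40)&(abs(P[...,1]-337)<40)
q=P[t];print(t.sum(),np.median(q,0),cv2.minAreaRect(q[:,:2].astype(np.float32)))
```

```text
[493.90013263 337.04125187 154.45309436] [-1.79996786e+02  3.29655755e-02 -1.37878236e+02] [ 4.88346020e-01  5.17789300e-01  1.69380660e+00  1.07541747e-04
  9.29425126e-01 -1.81767808e+00]
1933 [492.44138354 335.20076686  99.71402337] ((493.5076904296875, 336.0834655761719), (39.16655349731445, 24.1000919342041), 41.8352165222168)
```

step_arm:
  increments:
    - {"slide":[0,0,0.03],"roll":0}
    - {"slide":[0,0,0.06],"roll":0}
    - {"slide":[0,0,0.08],"roll":0}
    - {"slide":[0,0,0.0895],"roll":0}
    - {"slide":[0,0,0.0895],"roll":0}

```text
t: 5.88
eef_pos: [493.8, 337.0, 64.7]
tcp_rot: [3.141, -0.0, -2.404]
ft_force: [-0.3, 0.7, 0.7]
opening: 0.996
grip_force: 0.0
```

step_arm:
  increments:
    - {"slide":[0,0,0],"roll":0}
    - {"slide":[0,0,0],"roll":0}
    - {"slide":[0,0,0],"roll":0}
    - {"slide":[0,0,0],"roll":0}
    - {"slide":[0,0,0],"roll":0}
  fingers: 0.0

```text
t: 6.5
eef_pos: [493.8, 337.0, 64.7]
tcp_rot: [3.142, 0.0, -2.403]
ft_force: [0.1, 0.8, -0.4]
opening: 0.53
grip_force: 0.0
```

step_arm:
  increments:
    - {"slide":[0,0,0],"roll":0}
    - {"slide":[0,0,0],"roll":0}
    - {"slide":[0,0,0],"roll":0}
    - {"slide":[0,0,0],"roll":0}
    - {"slide":[0,0,0],"roll":0}

```text
t: 7.12
eef_pos: [493.8, 336.9, 64.7]
tcp_rot: [3.142, 0.0, -2.403]
ft_force: [-0.6, -0.3, 0.4]
opening: 0.251
grip_force: 30.0
```

The head is gripped at an opening of 23.9 mm. I'll lift it 9 mm, centre it and turn it clockwise by 2.17 rad.

step_arm:
  increments:
    - {"slide":[0,0,-0.005],"roll":0}
    - {"slide":[0,0,-0.009],"roll":0}
    - {"slide":[0.0003,-0.0047,-0.009],"roll":0.1}
    - {"slide":[0.0003,-0.0047,-0.009],"roll":0.27}
    - {"slide":[0.0003,-0.0047,-0.009],"roll":0.44}

```text
t: 7.75
eef_pos: [496.7, 333.2, 73.9]
tcp_rot: [3.142, 0.0, -2.849]
ft_force: [-0.3, -0.8, -4.2]
opening: 0.254
grip_force: 30.0
```

step_arm:
  increments:
    - {"slide":[0,0,0],"roll":0.17}
    - {"slide":[0,0,0],"roll":0.34}
    - {"slide":[0,0,0],"roll":0.51}
    - {"slide":[0,0,0],"roll":0.68}
    - {"slide":[0,0,0],"roll":0.85}

```text
t: 8.38
eef_pos: [496.7, 333.3, 73.8]
tcp_rot: [-3.142, -0.0, 2.584]
ft_force: [-0.0, -0.2, -3.4]
opening: 0.254
grip_force: 30.0
```

step_arm:
  increments:
    - {"slide":[0,0,0],"roll":0.17}
    - {"slide":[0,0,0],"roll":0.34}
    - {"slide":[0,0,0],"roll":0.51}
    - {"slide":[0,0,0],"roll":0.68}
    - {"slide":[0,0,0],"roll":0.85}

```text
t: 9.0
eef_pos: [496.7, 333.3, 73.9]
tcp_rot: [-3.142, -0.0, 1.734]
ft_force: [0.5, -0.7, -3.9]
opening: 0.247
grip_force: 30.0
```

step_arm:
  increments:
    - {"slide":[0,0,0],"roll":0.029}
    - {"slide":[0,0,0],"roll":0.029}

```text
t: 9.25
eef_pos: [496.7, 333.3, 73.8]
tcp_rot: [3.142, -0.0, 1.714]
ft_force: [0.5, 0.6, -3.8]
opening: 0.249
grip_force: 30.0
```

Run:
```python
from h import *
s=state();print(s['eef_pos'],np.degrees(s['tcp_rot']),s['joints'],s['ft_force'])
d=cam('wrist','w3.png');P=cloud(d)
cv2.imwrite('pics/w3x.png',cv2.resize(d['color'][:,:,::-1],(768,576)))
t=(P[...,2]>33)&(P[...,2]<41)&(abs(P[...,0]-496)<75)&(abs(P[...,1]-333)<50)
q=P[t];print(t.sum(),np.median(q[:,2]),cv2.minAreaRect(q[:,:2].astype(np.float32)))
```

```text
[496.70050548 333.25719474  73.78940732] [ 1.79998485e+02 -2.62002861e-03  9.81900675e+01] [4.80541886e-01 6.23219583e-01 1.75808795e+00 4.99049242e-05
 7.60245031e-01 3.37562080e-01] [ 0.54999141  0.58955262 -3.83812756]
8545 36.959312357792555 ((495.93377685546875, 340.00201416015625), (112.1614990234375, 48.07522964477539), 8.200997352600098)
```

View pics/w3x.png

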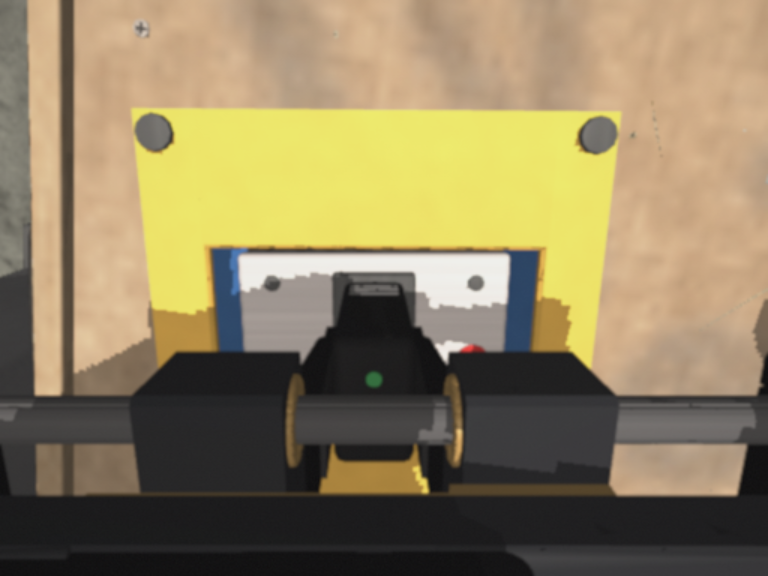

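The plate lies square in the opening with even gaps: plate 240–510, opening 212–540. The red dot is at (472,350), toward world +x, as the bed needs. I'll lift it out.

step_arm:
  increments:
    - {"slide":[-0.0009,0.0005,0],"roll":0.004}
    - {"slide":[-0.0009,0.0005,-0.012],"roll":0.004}
    - {"slide":[-0.0009,0.0005,-0.024],"roll":0.004}
    - {"slide":[-0.0009,0.0005,-0.036],"roll":0.004}
    - {"slide":[-0.0009,0.0005,-0.05],"roll":0.004}

```text
t: 9.93
eef_pos: [497.4, 332.5, 124.8]
tcp_rot: [3.141, -0.0, 1.707]
ft_force: [-0.5, 0.1, -3.4]
opening: 0.252
grip_force: 30.0
```

step_arm:
  increments:
    - {"slide":[0,0,-0.025],"roll":0}
    - {"slide":[0,0,-0.05],"roll":0}
    - {"slide":[0,0,-0.08],"roll":0}
    - {"slide":[0,0,-0.08],"roll":0}

```text
t: 10.42
eef_pos: [498.0, 332.8, 206.1]
tcp_rot: [3.137, -0.002, 1.707]
ft_force: [0.4, 0.2, -3.5]
opening: 0.249
grip_force: 30.0
```

step_arm:
  increments:
    - {"slide":[-0.05,0,0],"roll":0}
    - {"slide":[-0.11,0,0],"roll":0.03}
    - {"slide":[-0.17,-0.001,0],"roll":0.07}
    - {"slide":[-0.23,-0.002,0],"roll":0.1}
    - {"slide":[-0.29,-0.003,0],"roll":0.136}

```text
t: 11.05
eef_pos: [533.2, 42.8, 202.7]
tcp_rot: [-3.14, -0.0, 1.57]
ft_force: [1.2, 0.8, -3.1]
opening: 0.251
grip_force: 30.0
```

step_arm:
  increments:
    - {"slide":[-0.05,0.012,0],"roll":0}
    - {"slide":[-0.09,0.012,0],"roll":0}
    - {"slide":[-0.12,0.012,0],"roll":0}
    - {"slide":[-0.12,0.012,0],"roll":0}
    - {"slide":[-0.12,0.012,0],"roll":0}

```text
t: 11.68
eef_pos: [545.3, -74.8, 202.9]
tcp_rot: [-3.14, -0.001, 1.571]
ft_force: [0.4, 0.7, -2.6]
opening: 0.248
grip_force: 30.0
```

```bash
cat > b.py <<'E'
from h import *
s=state();print(s['eef_pos'],np.degrees(s['tcp_rot']),s['t'])
d=cam('wrist');P=cloud(d);H=hsv(d)
cv2.imwrite('pics/w4x.png',cv2.resize(d['color'][:,:,::-1],(768,576)))
for lo,hi in((8,16),(23,28.5),(29,34)):
    m=(P[...,2]>lo)&(P[...,2]<hi)&(abs(P[...,1])<90)&(d['z_map']>0);q=P[m].astype(np.float32);print(lo,len(q),cv2.minAreaRect(q[:,:2]),np.median(q[:,2]))
    print(np.percentile(q,[1,99],axis=0).round(1).tolist())
for t in ['ridge_mid','groove_mid','ledge_mid','bed']:
    for r in mark_of('wrist',t)[:2]: print(t,np.round(r['uv']),round(r['confidence'],2),world(d,*r['uv'],31).round(1))
E
python3 b.py
```

```text
[545.28279154 -74.82457334 202.92646567] [-1.79930941e+02 -3.30058777e-02  8.99903769e+01] 11.675Traceback (most recent call last):
  File "b.py", line 6, in <module>
    m=(P[...,2]>lo)&(P[...,2]<hi)&(abs(P[...,1])<90)&(d['z_map']>0);q=P[m].astype(np.float32);print(lo,len(q),cv2.minAreaRect(q[:,:2]),np.median(q[:,2]))
                                                                                                              ~~~~~~~~~~~~~~~^^^^^^^^^
cv2.error: OpenCV(4.12.0) /io/opencv/modules/imgproc/src/convhull.cpp:143: error: (-215:Assertion failed) total >= 0 && (depth == CV_32F || depth == CV_32S) in function 'convexHull'
```

View pics/w4x.png

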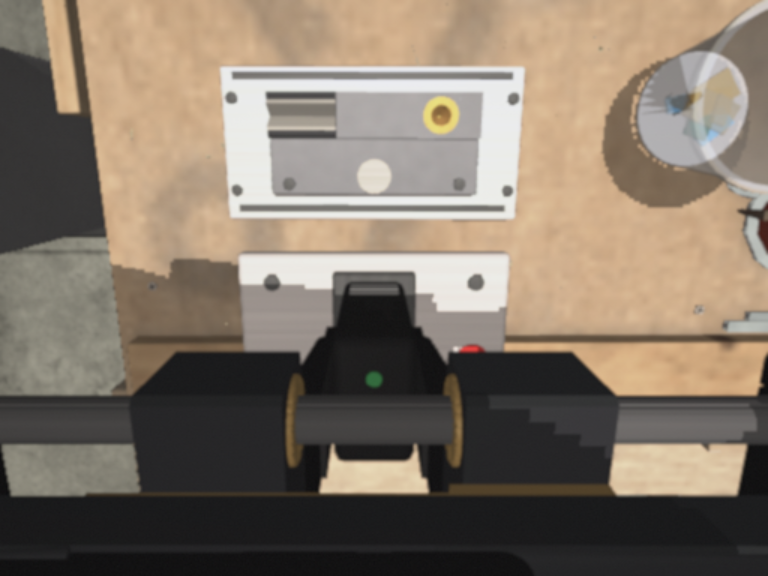

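The view is good: brass cone at (441,115), V groove at (266–335,115), bed outline from (222,68) to (523,217). The head's plate shows its screws at (272,283) and (476,283).

```bash
cat > b.py <<'E'
from h import *
d=cam('wrist');P=cloud(d)
def w(u,v,z): return world(d,(u+.5)/1.5-.5,(v+.5)/1.5-.5,z).round(1)
for n,u,v in [('ridge',390,115),('bedtop',250,150),('ledge',330,165),('plate',300,265)]:
    print(n,P[int(v/1.5),int(u/1.5)].round(1))
H=hsv(d)
b=(H[...,0]>18)&(H[...,0]<33)&(H[...,1]>110);b[:55]=0;b[100:]=0;b[:,270:]=b[:,270:]&False if False else b[:,270:];b[:,:270]=0;b[:,320:]=0
c=max(cv2.findContours(b.astype(np.uint8),0,2)[0],key=cv2.contourArea)
(cu,cv_),r=cv2.minEnclosingCircle(c);print('cone px',cu*1.5,cv_*1.5,r*1.5,world(d,cu,cv_,31.1).round(1))
print('bed corners',[w(*p,12).tolist() for p in [(221,67),(524,67),(514,219),(230,217)]])
print('block ridge ends',w(266,115,31),w(482,115,31),'groove edges',w(300,92,31),w(300,138,31),'ridge y',w(390,92,31),w(390,138,31))
z=P[int(265/1.5),int(300/1.5)][2]
print('screws',w(272,283,z),w(476,283,z),'plate corners',w(239,254,z),w(508,254,z))
print(state()['eef_pos'])
E
python3 b.py
```

```text
ridge [555.9  19.6  33.3]
bedtop [461.3  -2.1  11.8]
ledge [517.  -11.7  24.7]
plate [515.8 -48.5 166.7]
cone px 441.0 115.5 17.102781772613525 [588.1  18.9  31.1]
bed corners [[445.9, 50.3, 12.0], [643.3, 50.6, 12.0], [643.6, -48.2, 12.0], [445.3, -47.2, 12.0]]
block ridge ends [477.6  19.2  31. ] [613.8  19.4  31. ] groove edges [499.5  32.9  31. ] [498.6   5.3  31. ] ridge y [555.7  33.   31. ] [555.9   5.4  31. ]
screws [503.9 -56.5 166.7] [588.  -56.3 166.7] plate corners [491.1 -44.3 166.7] [600.4 -44.1 166.7]
[545.52146346 -74.40195036 203.30050405]
```

The bed centre is about (544.5,1.3) at 0°, and the cone is at (588,19.1). The head's cone foot is at (588.0,−56.3), so I shift +75.4 mm in y. I'll go over and come down to about 15 mm above the seat.

step_arm:
  increments:
    - {"slide":[0.03,0,0.0],"roll":0}
    - {"slide":[0.06,0,0.02],"roll":0}
    - {"slide":[0.0754,0,0.05],"roll":0}
    - {"slide":[0.0754,0,0.08],"roll":0}
    - {"slide":[0.0754,0,0.105],"roll":0}

```text
t: 12.4
eef_pos: [545.5, 1.4, 97.6]
tcp_rot: [-3.141, -0.0, 1.573]
ft_force: [-1.1, -0.6, -4.0]
opening: 0.249
grip_force: 30.0
```

step_arm:
  increments:
    - {"slide":[0,0,0.004],"roll":0}
    - {"slide":[0,0,0.008],"roll":0}
    - {"slide":[0,0,0.008],"roll":0}

```text
t: 12.78
eef_pos: [546.0, 0.2, 91.3]
tcp_rot: [3.141, 0.0, 1.571]
ft_force: [0.3, 0.1, -3.5]
opening: 0.252
grip_force: 30.0
```

Run:
```python
from h import *
s=state();print(s['eef_pos'],np.degrees(s['tcp_rot']),s['ft_force'],s['moment'])
d=cam('scene');
cv2.imwrite('pics/s5.png',cv2.resize(d['color'][200:320,260:400,::-1],(700,600),interpolation=cv2.INTER_CUBIC))
for n in ('side','scene','wrist'):
  d=cam(n)
  for t in ['foot_cone','foot_groove','foot_flat']:
    for r in mark_of(n,t)[:2]: print(n,t,np.round(r['uv']),round(r['confidence'],2),world(d,*r['uv'],s['eef_pos'][2]-57+6).round(1))
  if n=='wrist':
    P=cloud(d);t=(abs(P[...,2]-(s['eef_pos'][2]-37))<5)&(abs(P[...,0]-545)<75)&(abs(P[...,1])<60);q=P[t].astype(np.float32);print(cv2.minAreaRect(q[:,:2]),np.percentile(q,[1,99],axis=0).round(1))
```

```text
[5.46023875e+02 2.22303528e-01 9.13186824e+01] [1.79938238e+02 1.51288017e-03 9.00100066e+01] [ 0.34701728  0.09533502 -3.50574766] [-0.09463614  0.07229186  0.0070053 ]
side foot_cone [256. 179.] 0.72 [602.1  24.9  40.3]
side foot_cone [252. 215.] 0.63 [604.7 195.7  40.3]
side foot_groove [274. 217.] 0.66 [544.9 198.9  40.3]
side foot_groove [287. 177.] 0.63 [508.1  12.7  40.3]
side foot_flat [276. 171.] 0.78 [542.  -23.1  40.3]
side foot_flat [268. 208.] 0.65 [563.3 160.7  40.3]
scene foot_cone [267. 232.] 0.88 [555.3 128.9  40.3]
scene foot_cone [332. 238.] 0.65 [587.1  13.2  40.3]
scene foot_groove [253. 246.] 0.8 [498.7 129.   40.3]
scene foot_groove [313. 261.] 0.58 [503.6  16.3  40.3]
scene foot_flat [338. 256.] 0.87 [535.5 -16.1  40.3]
scene foot_flat [270. 244.] 0.86 [519.4 103.9  40.3]
wrist foot_cone [314. 186.] 0.68 [589.3  16.6  40.3]
wrist foot_groove [186. 182.] 0.64 [505.   18.9  40.3]
wrist foot_flat [277.  18.] 0.63 [562.4 117.6  40.3]Traceback (most recent call last):
  File "<stdin>", line 10, in <module>
cv2.error: OpenCV(4.12.0) /io/opencv/modules/imgproc/src/convhull.cpp:143: error: (-215:Assertion failed) total >= 0 && (depth == CV_32F || depth == CV_32S) in function 'convexHull'
```

View pics/s5.png

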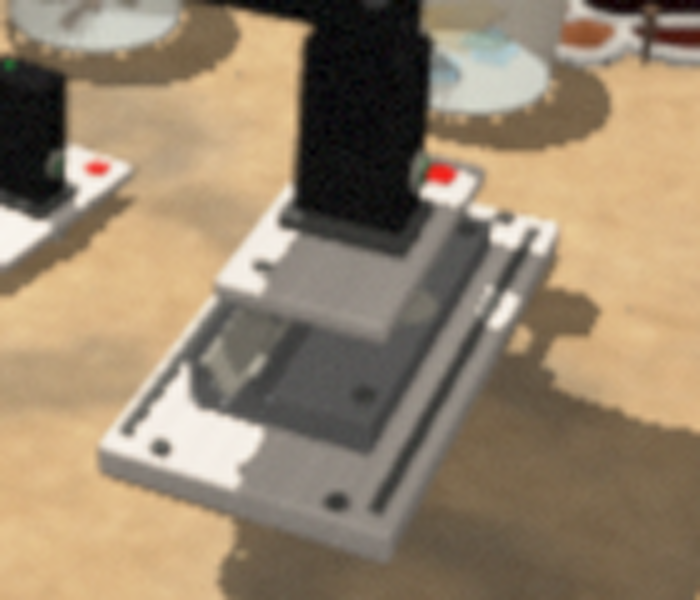

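The plate sits level above the block: red dot end over the cone side at crop (440,175), groove foot over the groove. I'll correct slightly and come down in small steps.

step_arm:
  increments:
    - {"slide":[0.0006,-0.0003,0.002],"roll":0}
    - {"slide":[0.0006,-0.0003,0.003],"roll":0}
    - {"slide":[0.0006,-0.0003,0.004],"roll":0}
    - {"slide":[0.0006,-0.0003,0.005],"roll":0}
    - {"slide":[0.0006,-0.0003,0.005],"roll":0}

```text
t: 14.05
eef_pos: [545.4, 0.7, 85.6]
tcp_rot: [-3.142, -0.0, 1.571]
ft_force: [-0.3, -0.1, -3.5]
opening: 0.249
grip_force: 30.0
```

step_arm:
  increments:
    - {"slide":[0,0,0.0007],"roll":0}
    - {"slide":[0,0,0.0014],"roll":0}
    - {"slide":[0,0,0.002],"roll":0}
    - {"slide":[0,0,0.002],"roll":0}

```text
t: 14.55
eef_pos: [545.4, 0.7, 83.6]
tcp_rot: [-3.142, -0.0, 1.571]
ft_force: [0.8, 0.3, -2.7]
opening: 0.25
grip_force: 30.0
```

Run:
```python
from h import *
s=state();print(s['eef_pos'],s['ft_force'],s['moment'],s['t'])
```

```text
[545.38649264   0.73405641  83.62077265] [ 0.75596066  0.27598302 -2.73042486] [-0.06326222  0.06051798 -0.02835115] 14.55
```

At 83.6 mm we are already below the missed-cone height of about 87.7, so the feet are in their seats. About 0.9 mm remains.

step_arm:
  increments:
    - {"slide":[0,0,0.0003],"roll":0}
    - {"slide":[0,0,0.0006],"roll":0}
    - {"slide":[0,0,0.0009],"roll":0}
    - {"slide":[0,0,0.0009],"roll":0}

```text
t: 15.05
eef_pos: [545.4, 0.6, 82.8]
tcp_rot: [3.142, 0.0, 1.571]
ft_force: [-0.2, -1.2, -2.0]
opening: 0.251
grip_force: 30.0
```

step_arm:
  increments:
    - {"slide":[0,0,0.0004],"roll":0}
    - {"slide":[0,0,0.0004],"roll":0}

```text
t: 15.3
eef_pos: [545.4, 0.6, 82.6]
tcp_rot: [3.141, 0.0, 1.571]
ft_force: [-2.0, -2.6, 4.1]
opening: 0.248
grip_force: 30.0
```

step_arm:
  increments:
    - {"slide":[0,0,0],"roll":0}
    - {"slide":[0,0,0],"roll":0}
    - {"slide":[0,0,0],"roll":0}
    - {"slide":[0,0,0],"roll":0}
    - {"slide":[0,0,0],"roll":0}
  fingers: 0.6

```text
t: 15.92
eef_pos: [545.4, 0.7, 82.3]
tcp_rot: [3.142, -0.0, 1.571]
ft_force: [-0.0, -0.6, 0.3]
opening: 0.597
grip_force: 0.0
```

step_arm:
  increments:
    - {"slide":[0,0,-0.01],"roll":0}
    - {"slide":[0,0,-0.03],"roll":0}
    - {"slide":[0,0,-0.06],"roll":0}
    - {"slide":[0,0,-0.1],"roll":0}
    - {"slide":[-0.03,0,-0.13],"roll":0}

```text
t: 16.55
eef_pos: [545.5, -28.5, 214.8]
tcp_rot: [3.14, 0.0, 1.573]
ft_force: [0.9, -0.7, -0.4]
opening: 0.6
grip_force: 0.0
```

step_arm:
  increments:
    - {"slide":[-0.05,0,0],"roll":0}
    - {"slide":[-0.08,0,0],"roll":0}
    - {"slide":[-0.08,0,0],"roll":0}

```text
t: 16.92
eef_pos: [545.3, -110.9, 213.0]
tcp_rot: [3.141, 0.0, 1.568]
ft_force: [-0.4, 0.1, 0.5]
opening: 0.6
grip_force: 0.0
```

Run:
```python
from h import *
s=state();print(s['eef_pos'],s['ft_force'],s['t'])
d=cam('wrist');P=cloud(d)
cv2.imwrite('pics/w6.png',cv2.resize(d['color'][:,:,::-1],(768,576)))
t=(P[...,2]>40)&(P[...,2]<50)&(abs(P[...,0]-545)<75)&(abs(P[...,1])<60)
q=P[t].astype(np.float32);print(len(q),cv2.minAreaRect(np.ascontiguousarray(q[:,:2])) if len(q) else '')
A=np.c_[q[:,:2]-[545,1],np.ones(len(q))];print('plane',np.linalg.lstsq(A,q[:,2],rcond=None)[0])
b=(abs(P[...,2]-12)<4)&(abs(P[...,0]-545)<95)&(abs(P[...,1])<45);print('bed z',np.median(P[b][:,2]),b.sum())
for lab,x0,x1 in (('left',495,515),('right',577,597)):
    m=t&(P[...,0]>x0)&(P[...,0]<x1);print(lab,m.sum(),np.median(P[m][:,2]))
```

```text
[ 545.29658695 -110.92817216  212.96857951] [-0.41263145  0.06150522  0.45991108] 16.925
6107 ((545.0842895507812, 1.7131156921386719), (59.227516174316406, 112.37081146240234), 89.90987396240234)
plane [2.93814143e-03 1.18866254e-03 4.59140242e+01]
bed z 12.25242815189543 7380
left 1498 45.850615891443596
right 1490 46.11588999097637
```

View pics/w6.png

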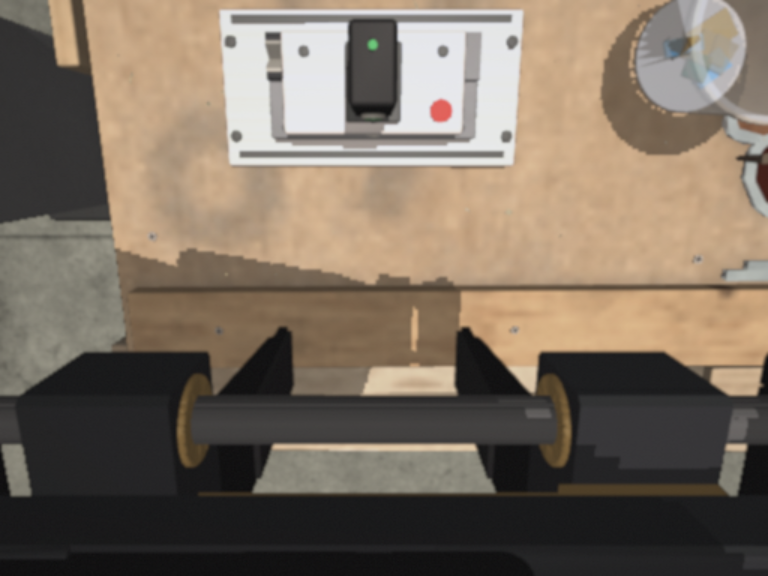

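The head stands level on the block, with the red dot at (441,111) on the +x side. The plate top is at z 45.9 (46 expected when seated) with no tilt, so all three balls are home and the gripper is clear. I'm handing in.

```bash
python3 -c "
from cell import env;print(env.job_done())"
```

```text
the job is handed in; nothing more can be done
None
```

The line projector head is out of the dock and released on the seat block; the last camera check showed it level at seated height, red-dot end toward +x. I handed the job in after about 17 s; no verdict came back.

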